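# Shut down the machine and hang up the ear defenders

### The job

The work at the machine is finished: first turn the speed dial back so that its white pointer stands at the red index mark. Only then hang both pairs of ear defenders over the rail, each with its headband straddling the bar (one cup either side) on the half of the rail whose end cap has its own colour, hanging still and free. Leave the glue bottle, the jar and the wood offcut where they are.

Things in the scene. Friction and masses are not known exactly. Their poses are not given: they have to be found in the camera images.
- ear_red: Red ear defenders, 240 g, standing on two cups, headband arched over. Origin at bench level midway between the cups; z up, x from cup to cup. 176 mm long in x, 64 mm wide in y, 168 mm tall; cups to 74 mm; clear gap between cushions 90 mm. The crown is a pad (black, coloured on top) 30 by 30 mm, 145 to 165 mm above the origin; grip it from above across y.
- ear_red_crown (a point): Point at the middle of the underside of the red pair's crown pad, 145 mm above the pair's origin; axes as the pair's. This is where the bar bears when the pair hangs.
- ear_yellow: Yellow ear defenders, 240 g, standing on two cups, headband arched over. Origin at bench level midway between the cups; z up, x from cup to cup. 176 mm long in x, 64 mm wide in y, 168 mm tall; cups to 74 mm; clear gap between cushions 90 mm. The crown is a pad (black, coloured on top) 30 by 30 mm, 145 to 165 mm above the origin; grip it from above across y.
- ear_yellow_crown (a point): Point at the middle of the underside of the yellow pair's crown pad, 145 mm above the pair's origin; axes as the pair's. This is where the bar bears when the pair hangs.
- rail: Fixed stand with a horizontal round steel bar, 20 mm thick, along its local y, on two blue posts 24 mm square at y = -180 and 180 mm; wooden base 80 by 420 by 18 mm. Origin on the bench under the bar's middle, z up. Bar top 175 mm above the bench.
- rail_mid (a point): Top of the bar at its middle, 175 mm above the bench; y along the bar. A dark collar 10 mm wide and 34 mm across sits here and divides the two halves; each half leaves about 155 mm of free bar between collar and cap.
- cap_red: Red end cap, a fixed disc 36 mm across and 24 mm high on top of one end post of the rail; origin at its underside centre, level with the top of the bar. Marks its half of the rail for the red pair.
- cap_yellow: Yellow end cap, a fixed disc 36 mm across and 24 mm high on top of one end post of the rail; origin at its underside centre, level with the top of the bar. Marks its half of the rail for the yellow pair.
- dial (a joint): Angle of the speed dial, rad, 0 to 4.2; grows as the dial turns clockwise seen from above; it stays where it is left (0.06 N m friction). Turning back is anticlockwise.
- dial_grip (a point): Point on the dial's upright axis, 78 mm above the bench, at mid-height of its bar grip: 64 mm long along the dial's own x, 15 mm wide, from 63 to 93 mm above the bench, on a black disc 82 mm across whose top is at 63 mm. The dial's +x points to its white pointer.
- dial_tip (a point): End of the white pointer, 40 mm from the dial's axis; axes as the dial's.
- index (a point): Where the pointer's end belongs: 40 mm from the same axis, in line with the red index mark on the aluminium ring (116 mm across) round the dial. x points outward from the axis.
- control_box: Fixed green speed control box, 130 by 130 by 50 mm, that carries the ring and the dial; origin under its centre, on the bench.
- glue: White glue bottle, 60 mm across, 160 mm tall, origin under its base. Leave alone.
- jar: Amber jar, 66 mm across, 90 mm tall, origin under its base. Leave alone.
- offcut: Wood offcut, 60 by 120 by 30 mm, origin under its centre. Leave alone.

How it is judged:
By the outcome, as a careful person would: the job done as asked, in the order asked, and still so for the second after the job is handed in, with the robot touching nothing.
It also fails if it takes over 66 s, if anything falls off the work surface, if the arm or the gripper's body presses on something with over 40 N, if the wrist force passes 120 N, or if a joint passes its speed limit or range.

### The arm

A 6-joint arm with a two-finger parallel gripper is mounted at the origin on the work surface. World frame = base frame: x ahead of the robot, y to its left, z up, the work surface at z = 0. Lengths are in m, angles in rad, forces in N, time in s.
With the tool pointing down it reaches from about 0.3 to 0.875 m from the base axis. Payload 6.4 kg.
Tool frame: the origin (TCP) lies on the centre line of the jaws, within the pads' length; the fingertips stand 22 mm ahead of it and the grasp point (between the pads) lies 3 mm ahead of it; z points along the fingers, y is the line along which they close (so a half turn about z gives the same grasp; the last joint's range is limited). The gripper opens to 85 mm and grips with 20 to 120 N. Pads are 22 mm wide; open, the fingers measure 114 mm over their backs; the gripper's body (76 mm by 85 mm) begins 54 mm behind the grasp point. The pads swing forward as they close: fully open they stand 13 mm farther back than shut.
Start: joints at [1.098, 0.181, 1.607, -0, 1.354, -0.206], TCP at [0.152, 0.555, 0.253] pointing down, gripper open.
Joint ranges: [-2.99, 2.99], [-0.89, 2.07], [0.3, 2.58], [-1.14, 4.28], [0, 2.63], [-3.12, 3.12]. Speed limits (rad/s): [2.57, 2.57, 3.01, 3.14, 3.14, 3.14].

### API

Orientations are given as a unit quaternion [w, x, y, z].
In Python, from plant import arm gives the robot as it stands. The module is installed in compiled form; this text tells all that it offers.
- The arm moves only by the tool apply_moves, never from a script. Its argument "plan" is a list of rows, each an object of numbers: "dx", "dy", "dz": the shift along the tool's x, y, z in m; "turn": the turn about the tool's z in degrees; "jaw": the opening, from 0 (shut) to 1 (fully open). A call has 1 to 10 rows; each row shifts and turns the commanded pose from where the row before left it, along the tool's axes as they then stand; what a row does not reach is not made up. A row lasts 1/12 s, in which the tool goes at most 41.7 mm and 7.16 degrees, less where a joint would pass 70% of its speed; a pose out of reach is approached as far as the arm can. A call is refused whole if a number of a shift passes 0.0417 or a number of a turn 7.16, either way. A call with a gripper value outside its range is refused whole. The fingers move at their own pace and stop on an object; "squeeze" is the grip in N (left out, the last holds). Time passes only in rows, so rows that do not move let the fingers close. It gives the time, the measured TCP pose, the force, the opening and the grip force at its end, in the units of the state.
- arm.sense(): the state, without advancing time (a new reading comes with each control period).
- arm.capture(name): name is "scene" or "top" or "wrist"; returns (picture, depth): 420x560x3 uint8, red, green, blue; 420x560 float32, m along the optical axis (not along the pixel's ray), 0 where there is no reading.
- arm.camera_info(name): a dict with "intrinsics" (3x3 intrinsics, pixels), "rvec" (rotation vector, rad) and "tvec" (3), from world to camera coordinates, as OpenCV has them. Camera axes: x right, y down, z forward; pixel columns grow to the right and rows downward; lengths in m; the calibration is good to about 2 mm. A picture is of the moment at which its call begins: read the wrist's pose just before it. camera_info takes no time and is no camera call; for the wrist camera it gives the pose at the moment of the call.
- arm.sign_off(): hands the job in; it is judged then, once.
Trained networks look in the newest picture that a camera, given by its name, has taken for a name from the list of things; names that differ only in an ending like _2 or _b are one class to them, and where a whole thing is asked for, a point or a joint stands for the part that bears it (a point fixed in the world has none). Each returns a list of dicts, best first, with "score" (0 to 1); they miss things now and then, are a little off and sometimes report something else, mostly with a low value. They report only what shows in the picture. A call takes as long as a camera call.
- arm.look_for(camera, thing): "centre" ([column, row] in pixels, amid what is visible of it).
- arm.cut_out(camera, thing): "pixels" (420x560 bool, what is visible of it) and "centre" ([column, row] in pixels, amid what is visible of it).
- arm.pinpoint(camera, thing): "centre" ([column, row] in pixels: a listed point, or the origin of a listed thing).
The state is a dict: "clock": time; "joint_positions": joint angles; "qvel": joint speeds; "joint_torque": joint torques, N m; "eef_pos": TCP position; "ee_rot": TCP orientation; "wrist_force": force on the tool from outside, world axes, zero at the start; "ft_torque": the same for the moment, N m; "finger_gap": finger opening in m; "grip_force": force on a finger pad.
Only numpy, scipy, OpenCV 4.12 (cv2) and the standard library are available. Lean on these libraries where they do the work, as an engineer would, in place of code of your own. Each camera call takes 0.05 s, during which the arm holds its last target. There are 200 camera calls.

## Working session

There is one attempt and no reset: what is moved stays moved. The work goes in short steps, Python scripts to look and compute and a tool call to move; the robot and the scene stay as the last step left them, time stands still between calls to the robot, and variables do not carry over. Pictures are saved under pics/ and viewed, at most 10 in all, crops included, and the job is handed in when it is done.

Besides the shell and the picture viewer there is one more tool, called after ">>>" by a JSON object that holds its "method" and its "body". apply_moves: Moves the arm, as the interface text tells. Its arguments: {"type":"object","properties":{"plan":{"type":"array","items":{"type":"object","properties":{"dx":{"type":"number"},"dy":{"type":"number"},"dz":{"type":"number"},"turn":{"type":"number"},"jaw":{"type":"number"}}}},"squeeze":{"type":"number"}},"required":["plan"]}

```bash
mkdir -p pics; cat > h.py <<'E'
import numpy as np, cv2
from plant import arm
from scipy.spatial.transform import Rotation as R
def cam(n):
    c=arm.camera_info(n); return np.array(c["intrinsics"]),R.from_rotvec(np.ravel(c["rvec"])).as_matrix(),np.ravel(c["tvec"])
def shot(n,f=None):
    p,d=arm.capture(n)
    if f: cv2.imwrite("pics/"+f,p[:,:,::-1])
    return p,d
def cloud(n,d):
    K,r,t=cam(n); v,u=np.mgrid[:420,:560]
    c=np.stack([(u-K[0,2])/K[0,0]*d,(v-K[1,2])/K[1,1]*d,d],-1)
    w=(c-t)@r; w[d==0]=np.nan; return w
def ray(n,px,z):
    K,r,t=cam(n); o=-r.T@t; a=r.T@np.array([(px[0]-K[0,2])/K[0,0],(px[1]-K[1,2])/K[1,1],1])
    return o+a*(z-o[2])/a[2]
E
python3 - <<'E'
from h import *
np.set_printoptions(precision=3,suppress=True)
s=arm.sense();print(s["clock"],s["eef_pos"],s["ee_rot"],s["finger_gap"],s["wrist_force"])
Z=dict(ear_red_crown=.145,ear_yellow_crown=.145,rail_mid=.175,cap_red=.175,cap_yellow=.175,dial_grip=.078,dial_tip=.066,index=.06,control_box=0,glue=0,jar=0,offcut=0)
for n in["top","scene"]:
    p,d=shot(n,n+"0.png"); w=cloud(n,d)
    np.save(n+"_w.npy",w);np.save(n+"_p.npy",p)
    for k,z in Z.items():
        r=arm.pinpoint(n,k)[:2]
        print(n,k,[(round(q["score"],2),np.round(q["centre"],0),ray(n,q["centre"],z)[:2]) for q in r])
E
```

```text
0.0 [0.151 0.554 0.252] [-0.     0.133  0.991 -0.001] 0.08523446411195866 [ 0.477  0.297 -0.217]
top ear_red_crown [(0.76, array([366., 234.]), array([ 0.484, -0.217]))]
top ear_yellow_crown [(0.62, array([429., 234.]), array([ 0.482, -0.401]))]
top rail_mid [(0.97, array([194., 239.]), array([0.471, 0.275]))]
top cap_red [(0.51, array([231., 288.]), array([0.336, 0.169]))]
top cap_yellow [(0.49, array([151., 190.]), array([0.614, 0.403]))]
top dial_grip [(0.73, array([277., 197.]), array([0.605, 0.041]))]
top dial_tip [(0.78, array([293., 202.]), array([ 0.59 , -0.011])), (0.51, array([154., 189.]), array([0.635, 0.43 ]))]
top index [(0.6, array([284., 190.]), array([0.631, 0.02 ]))]
top control_box [(0.75, array([277., 206.]), array([0.587, 0.041]))]
top glue [(0.71, array([346., 174.]), array([ 0.694, -0.192]))]
top jar [(0.58, array([223., 153.]), array([0.767, 0.22 ]))]
top offcut [(0.64, array([394., 169.]), array([ 0.709, -0.35 ])), (0.47, array([368., 236.]), array([ 0.486, -0.257]))]
scene ear_red_crown [(0.74, array([237., 136.]), array([ 0.479, -0.217])), (0.72, array([197
[... 403 characters left out ...]
ay([0.682, 0.086]))]
scene dial_grip [(0.81, array([275., 236.]), array([0.588, 0.04 ])), (0.68, array([259., 249.]), array([0.639, 0.042]))]
scene dial_tip [(0.71, array([259., 233.]), array([0.604, 0.001])), (0.51, array([391., 246.]), array([0.405, 0.241]))]
scene index [(0.74, array([256., 246.]), array([0.634, 0.021])), (0.38, array([243., 179.]), array([ 0.518, -0.157]))]
scene control_box [(0.7, array([273., 259.]), array([0.602, 0.047]))]
scene glue [(0.74, array([177., 229.]), array([ 0.72 , -0.188]))]
scene jar [(0.82, array([275., 348.]), array([0.755, 0.218]))]
scene offcut [(0.6, array([144., 192.]), array([ 0.714, -0.346])), (0.45, array([257., 248.]), array([ 0.609, -0.004]))]
```

```bash
python3 - <<'E'
import cv2
a=cv2.imread("pics/top0.png")
cv2.imwrite("pics/top0c.png",cv2.resize(a[130:310,120:480],(800,400),interpolation=cv2.INTER_CUBIC))
E
python3 - <<'E'
from h import *
np.set_printoptions(precision=3,suppress=True)
p=np.load("top_p.npy").astype(int);w=np.load("top_w.npy")
R_,G,B=p[...,0],p[...,1],p[...,2]
def fit(m,name,long=True):
    q=w[m]; q=q[~np.isnan(q).any(1)]
    if len(q)<4: print(name,len(q));return
    c=np.median(q,0); mm=(q.max(0)+q.min(0))/2
    (cx,cy),sz,an=cv2.minAreaRect(q[:,:2].astype(np.float32))
    print(name,len(q),"mean",q.mean(0),"med",c,"rect",np.round([cx,cy],3),np.round(sz,3),round(an,1),"z",q[:,2].min(),q[:,2].max())
x,y,z=w[...,0],w[...,1],w[...,2]
def box(cx,cy,r,z0,z1): return (abs(x-cx)<r)&(abs(y-cy)<r)&(z>z0)&(z<z1)
fit(box(.484,-.217,.13,.152,.18),"red pad");fit(box(.484,-.217,.13,.02,.18),"red all")
fit(box(.482,-.401,.13,.152,.18)&(y<-.31),"yel pad");fit(box(.482,-.401,.13,.02,.18)&(y<-.31),"yel all")
fit(box(.59,.041,.06,.08,.11),"grip");fit(box(.59,.041,.1,.04,.12),"box")
fit(box(.47,.272,.22,.16,.186)&(y>.1),"bar");fit(box(.335,.17,.05,.185,.22),"capr");fit(box(.615,.40,.05,.185,.22),"capy")
white=(p.min(-1)>190)&box(.59,.041,.08,.05,.1);fit(white,"white")
red=(R_>120)&(G<80)&(B<80)&box(.59,.041,.08,.03,.1);fit(red,"index")
E
```

```text
red pad 328 mean [ 0.48  -0.21   0.162] med [ 0.48  -0.21   0.161] rect [ 0.481 -0.21 ] [0.099 0.03 ] 3.2 z 0.1521414507746709 0.1721637844487271
red all 984 mean [ 0.476 -0.209  0.11 ] med [ 0.474 -0.206  0.118] rect [ 0.483 -0.26 ] [0.185 0.163] 4.4 z 0.020141310141036137 0.1721637844487271
yel pad 343 mean [ 0.471 -0.396  0.161] med [ 0.47  -0.396  0.162] rect [ 0.472 -0.397] [0.031 0.097] 71.9 z 0.1520459958192354 0.17227464970496595
yel all 1110 mean [ 0.468 -0.389  0.106] med [ 0.464 -0.39   0.092] rect [ 0.472 -0.395] [0.064 0.181] 73.9 z 0.02001944712877351 0.17227464970496595
grip 111 mean [0.596 0.04  0.092] med [0.596 0.04  0.092] rect [0.597 0.039] [0.016 0.065] 2.8 z 0.08029888334945093 0.09930103792307422
box 1629 mean [0.594 0.04  0.057] med [0.593 0.04  0.053] rect [0.597 0.041] [0.13  0.131] 26.0 z 0.0402340316179132 0.09930103792307422
bar 853 mean [0.478 0.279 0.173] med [0.477 0.278 0.173] rect [0.471 0.274] [0.37  0.033] 39.4 z 0.16012641469479455 0.18597778632133927
capr 139 mean [0.338 0.164 0.198] med [0.339 0.165 0.198] rect [0.338 0.165] [0.033 0.034] 45.4 z 0.1857932139601114 0.20364700164712188
capy 138 mean [0.615 0.391 0.197] med [0.615 0.391 0.198] rect [0.616 0.392] [0.034 0.034] 1.8 z 0.18558230441560333 0.2037800026742875
white 443 mean [0.594 0.04  0.054] med [0.593 0.041 0.054] rect [0.597 0.038] [0.114 0.112] 57.2 z 0.05004890402172906 0.09388090038907894
index 0
```

View pics/top0c.png

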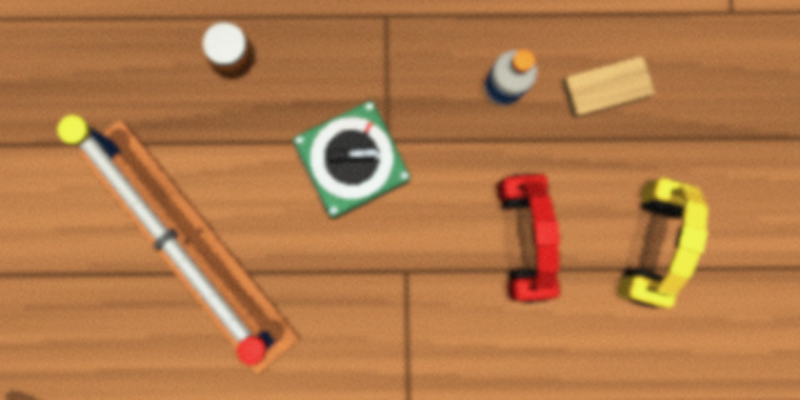

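View pics/scene0.png

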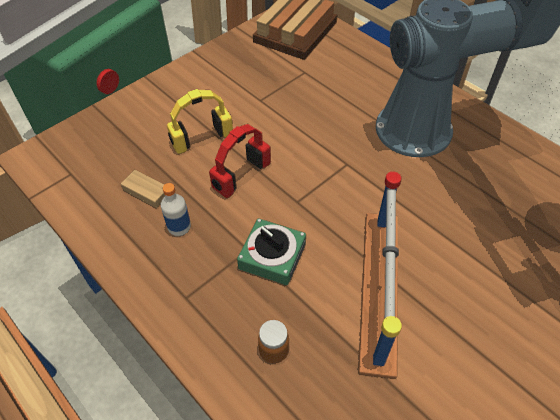

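The top crop shows the rail from the yellow cap (72,128) to the red cap (251,350). The dial is at (352,157), with its pointer towards the right and the index at (368,128). The red pair is at (535,240) and the yellow at (680,240). The scene view agrees. First move is to go above the dial.

>>> {"method": "apply_moves", "body": {"plan": [{"dx": -0.0314,"dy": -0.021,"jaw": 1},{"dx": -0.0314,"dy": -0.021},{"dx": -0.0314,"dy": -0.021},{"dx": -0.0314,"dy": -0.021},{"dx": -0.0314,"dy": -0.021},{"dx": -0.0314,"dy": -0.021},{"dx": -0.0314,"dy": -0.021},{"dx": -0.0314,"dy": -0.021},{"dx": -0.0314,"dy": -0.021},{"dx": -0.0314,"dy": -0.021}], "squeeze": 40}}

```text
schema error: expected keys dx, dy, dz, turn, jaw
```

>>> {"method": "apply_moves", "body": {"plan": [{"dx": -0.0314,"dy": -0.021},{"dx": -0.0314,"dy": -0.021},{"dx": -0.0314,"dy": -0.021},{"dx": -0.0314,"dy": -0.021},{"dx": -0.0314,"dy": -0.021},{"dx": -0.0314,"dy": -0.021},{"dx": -0.0314,"dy": -0.021},{"dx": -0.0314,"dy": -0.021},{},{}]}}

```text
schema error: expected keys dx, dy, dz, turn, jaw
```

>>> {"method": "apply_moves", "body": {"plan": [{"turn": 7},{"turn": 7},{"turn": 7},{"turn": 7},{"turn": 7},{"turn": 7},{"turn": 7},{"turn": 7},{"turn": 7},{"turn": 7}]}}

```text
schema error: expected keys dx, dy, dz, turn, jaw
```

```bash
cat >> h.py <<'E'
np.set_printoptions(precision=4,suppress=True)
def pose():
    s=arm.sense(); q=s["ee_rot"]; M=R.from_quat([q[1],q[2],q[3],q[0]]).as_matrix()
    return s,np.array(s["eef_pos"]),M
def delta(target,yang=None):
    """shift in tool axes to a world target; turn (deg) to put tool y at world angle yang (mod 180)"""
    s,e,M=pose(); a=np.degrees(np.arctan2(M[1,1],M[0,1]))
    print("t",round(s["clock"],2),"eef",e,"yang",round(a,2),"M z",M[:,2],"gap",round(s["finger_gap"],4),"F",s["wrist_force"],"grip",s["grip_force"],"j6",s["joint_positions"][5])
    if target is not None: print(" shift tool",M.T@(np.array(target)-e))
    if yang is not None: print(" turn",-((yang-a+90)%180-90))
E
python3 - <<'E'
from h import *
delta([.596,.04,.25],None)
p,d=shot("wrist","w1.png");w=cloud("wrist",d);np.savez("w1.npz",p=p,w=w)
for k,z in dict(dial_grip=.078,dial_tip=.066,index=.06).items():
    print(k,[(round(q["score"],2),q["centre"],ray("wrist",q["centre"],z)[:2]) for q in arm.pinpoint("wrist",k)[:2]])
E
```

```text
t 1.3 eef [0.1516 0.5547 0.2533] yang 74.71 M z [-0.  0. -1.] gap 0.0853 F [-0.2665 -0.4718  0.8388] grip 0.0 j6 -0.2063024197541686
 shift tool [-0.5644 -0.3793  0.0033]
dial_grip []
dial_tip []
index []
```

View pics/w1.png

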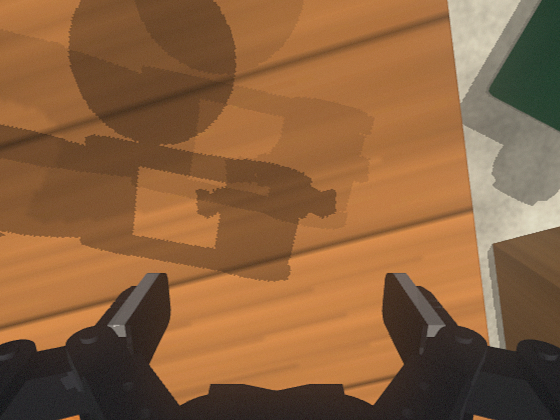

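The move was refused because each row needs all five keys, so the picture shows only bare bench with the open fingers at the bottom. Resending with full rows.

>>> {"method": "apply_moves", "body": {"plan": [{"dx": -0.0314,"dy": -0.021,"dz": 0,"turn": 0,"jaw": 1},{"dx": -0.0314,"dy": -0.021,"dz": 0,"turn": 0,"jaw": 1},{"dx": -0.0314,"dy": -0.021,"dz": 0,"turn": 0,"jaw": 1},{"dx": -0.0314,"dy": -0.021,"dz": 0,"turn": 0,"jaw": 1},{"dx": -0.0314,"dy": -0.021,"dz": 0,"turn": 0,"jaw": 1},{"dx": -0.0314,"dy": -0.021,"dz": 0,"turn": 0,"jaw": 1},{"dx": -0.0314,"dy": -0.021,"dz": 0,"turn": 0,"jaw": 1},{"dx": -0.0314,"dy": -0.021,"dz": 0,"turn": 0,"jaw": 1},{"dx": -0.0314,"dy": -0.021,"dz": 0,"turn": 0,"jaw": 1},{"dx": -0.0314,"dy": -0.021,"dz": 0,"turn": 0,"jaw": 1}], "squeeze": 40}}

```text
clock: 2.33
eef_pos: [0.4, 0.2678, 0.2536]
ee_rot: [0.0, 0.133, 0.991, 0.0]
wrist_force: [0.5, 1.3, 0.2]
finger_gap: 0.0854
grip_force: 0.0
```

>>> {"method": "apply_moves", "body": {"plan": [{"dx": -0.0314,"dy": -0.021,"dz": 0,"turn": 0,"jaw": 1},{"dx": -0.0314,"dy": -0.021,"dz": 0,"turn": 0,"jaw": 1},{"dx": -0.0314,"dy": -0.021,"dz": 0,"turn": 0,"jaw": 1},{"dx": -0.0314,"dy": -0.021,"dz": 0,"turn": 0,"jaw": 1},{"dx": -0.0314,"dy": -0.021,"dz": 0,"turn": 0,"jaw": 1},{"dx": -0.0314,"dy": -0.021,"dz": 0,"turn": 0,"jaw": 1},{"dx": -0.0314,"dy": -0.021,"dz": 0,"turn": 0,"jaw": 1},{"dx": -0.0314,"dy": -0.021,"dz": 0,"turn": 0,"jaw": 1}]}}

```text
clock: 3.0
eef_pos: [0.5981, 0.0393, 0.2533]
ee_rot: [0.0, 0.133, 0.991, 0.0]
wrist_force: [0.9, -0.0, -0.3]
finger_gap: 0.0855
grip_force: 0.0
```

>>> {"method": "apply_moves", "body": {"plan": [{"dx": 0,"dy": 0,"dz": 0,"turn": 7,"jaw": 1},{"dx": 0,"dy": 0,"dz": 0,"turn": 7,"jaw": 1},{"dx": 0,"dy": 0,"dz": 0,"turn": 7,"jaw": 1},{"dx": 0,"dy": 0,"dz": 0,"turn": 7,"jaw": 1},{"dx": 0,"dy": 0,"dz": 0,"turn": 7,"jaw": 1},{"dx": 0,"dy": 0,"dz": 0,"turn": 7,"jaw": 1},{"dx": 0,"dy": 0,"dz": 0,"turn": 7,"jaw": 1},{"dx": 0,"dy": 0,"dz": 0,"turn": 7,"jaw": 1},{"dx": 0,"dy": 0,"dz": 0,"turn": 7,"jaw": 1},{"dx": 0,"dy": 0,"dz": 0,"turn": 7,"jaw": 1}]}}

```text
clock: 3.83
eef_pos: [0.5971, 0.041, 0.2533]
ee_rot: [-0.0, 0.68, 0.734, -0.0]
wrist_force: [0.1, 0.6, -0.1]
finger_gap: 0.0857
grip_force: 0.0
```

```bash
python3 - <<'E'
from h import *
delta([.596,.04,.25],None)
p,d=shot("wrist","w2.png");w=cloud("wrist",d);np.savez("w2.npz",p=p,w=w)
for k,z in dict(dial_grip=.078,dial_tip=.066,index=.06).items():
    print(k,[(round(q["score"],2),q["centre"],ray("wrist",q["centre"],z)[:2]) for q in arm.pinpoint("wrist",k)[:2]])
E
```

```text
t 3.83 eef [0.5971 0.041  0.2533] yang 4.37 M z [-0.0001 -0.     -1.    ] gap 0.0857 F [ 0.1122  0.5928 -0.1494] grip 0.0 j6 -0.2057173576062899
 shift tool [-0.0009 -0.0012  0.0033]
dial_grip [(0.68, [278.7, 194.0], array([0.6003, 0.0398]))]
dial_tip [(0.76, [272.2, 232.4], array([0.5979, 0.0007]))]
index [(0.65, [313.0, 211.5], array([0.6331, 0.0217]))]
```

View pics/w2.png

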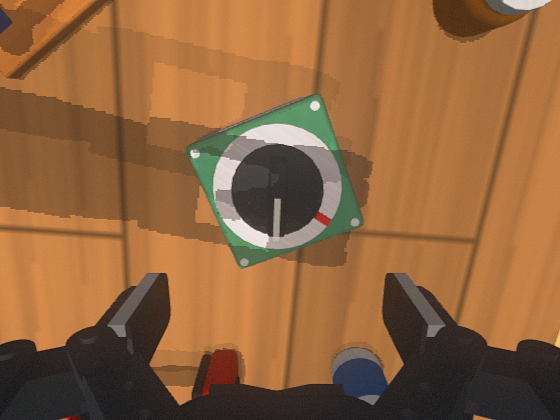

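The wrist view shows the dial at (277,190), its pointer pointing down to about (276,238), and the red index at (323,219). I'll fit them accurately.

```bash
cat > dial.py <<'E'
from h import *
def dial(p,w,c0=(.597,.04)):
    p=p.astype(int); x,y,z=w[...,0],w[...,1],w[...,2]
    near=np.hypot(x-c0[0],y-c0[1])<.075
    r=(p[...,0]>130)&(p[...,1]<90)&(p[...,2]<90)&near
    red=w[r].mean(0)
    q=w[near&(z>.058)&(z<.075)];disc=cv2.minEnclosingCircle(q[:,:2].astype(np.float32))
    g=w[near&(z>.083)&(z<.105)]; rg=cv2.minAreaRect(g[:,:2].astype(np.float32))
    grn=w[near&(z>.04)]
    bx=cv2.minAreaRect(w[(np.abs(x-c0[0])<.1)&(np.abs(y-c0[1])<.1)&(z>.04)][:,:2].astype(np.float32))
    wt=near&(p.min(-1)>140)&(z>.066)&(np.hypot(x-c0[0],y-c0[1])<.046)
    pw=w[wt]; 
    print("red",r.sum(),red,"disc",disc,"grip",rg,"box",bx)
    c=np.array(bx[0])
    ai=np.degrees(np.arctan2(*(red[:2]-c)[::-1]))
    print("index ang",ai)
    gg=g[:,:2]-g[:,:2].mean(0);v=np.linalg.svd(gg,full_matrices=False)[2][0];print("grip axis",np.degrees(np.arctan2(v[1],v[0])),"gmean",g.mean(0))
    if len(pw)>5:
        pp=pw[:,:2];f=np.linalg.svd(pp-pp.mean(0),full_matrices=False)[2][0]
        print("pointer",len(pw),pw.mean(0),"from c",np.degrees(np.arctan2(*(pp.mean(0)-c)[::-1])),"axis",np.degrees(np.arctan2(f[1],f[0])),np.ptp(pp,0),"z",np.ptp(pw[:,2]))
if __name__=="__main__":
    d=np.load("w2.npz");dial(d["p"],d["w"])
E
python3 dial.py
```

```text
red 130 [0.6411 0.017  0.0792] disc ((0.6049557328224182, 0.0338410809636116), 0.04866865649819374) grip ((0.5985756516456604, 0.03742831572890282), (0.015003204345703125, 0.06576593965291977), 1.8440791368484497) box ((0.6020037531852722, 0.04062681645154953), (0.1392633020877838, 0.13144482672214508), 25.276390075683594)
index ang -31.182730767066122
grip axis -88.21362851159071 gmean [0.5985 0.04   0.0932]
pointer 196 [0.5994 0.0222 0.0949] from c -98.10756148959393 axis -88.81101545991548 [0.0094 0.0355] z 0.004966830579735543
```

>>> {"method": "apply_moves", "body": {"plan": [{"dx": -0.001,"dy": 0.001,"dz": 0.035,"turn": 3,"jaw": 1},{"dx": 0,"dy": 0,"dz": 0.035,"turn": 0,"jaw": 1},{"dx": 0,"dy": 0,"dz": 0.035,"turn": 0,"jaw": 1},{"dx": 0,"dy": 0,"dz": 0.03,"turn": 0,"jaw": 0.6},{"dx": 0,"dy": 0,"dz": 0.018,"turn": 0,"jaw": 0.5},{"dx": 0,"dy": 0,"dz": 0.01,"turn": 0,"jaw": 0.4},{"dx": 0,"dy": 0,"dz": 0,"turn": 0,"jaw": 0},{"dx": 0,"dy": 0,"dz": 0,"turn": 0,"jaw": 0},{"dx": 0,"dy": 0,"dz": 0,"turn": 0,"jaw": 0},{"dx": 0,"dy": 0,"dz": 0,"turn": 0,"jaw": 0}], "squeeze": 40}}

```text
clock: 4.87
eef_pos: [0.5983, 0.04, 0.092]
ee_rot: [0.0, 0.696, 0.718, -0.0]
wrist_force: [-4.4, -0.3, 1.1]
finger_gap: 0.014
grip_force: 40.6
```

```bash
python3 - <<'E'
from h import *
delta(None)
d=np.load("w2.npz");p=d["p"].astype(int);w=d["w"];x,y,z=w[...,0],w[...,1],w[...,2]
near=np.hypot(x-.598,y-.04)<.075
r=(p[...,0]>130)&(p[...,1]<90)&(p[...,2]<90)&near
print(np.median(w[r],0),np.percentile(z[r],[5,25,75,95]))
E
```

```text
t 4.87 eef [0.5983 0.04   0.092 ] yang 1.77 M z [ 0.0002 -0.0004 -1.    ] gap 0.014 F [-4.3579 -0.3422  1.0958] grip 40.57079315185547 j6 -0.16143799778729848
[0.6418 0.0145 0.0574] [0.0552 0.0569 0.0581 0.2494]
```

>>> {"method": "apply_moves", "body": {"plan": [{"dx": 0,"dy": 0,"dz": 0,"turn": -6,"jaw": 0},{"dx": 0,"dy": 0,"dz": 0,"turn": -6,"jaw": 0},{"dx": 0,"dy": 0,"dz": 0,"turn": -6,"jaw": 0},{"dx": 0,"dy": 0,"dz": 0,"turn": -6,"jaw": 0},{"dx": 0,"dy": 0,"dz": 0,"turn": -6,"jaw": 0},{"dx": 0,"dy": 0,"dz": 0,"turn": -6,"jaw": 0},{"dx": 0,"dy": 0,"dz": 0,"turn": -6,"jaw": 0},{"dx": 0,"dy": 0,"dz": 0,"turn": -6,"jaw": 0},{"dx": 0,"dy": 0,"dz": 0,"turn": -6,"jaw": 0},{"dx": 0,"dy": 0,"dz": 0,"turn": -4,"jaw": 0}]}}

```text
clock: 5.7
eef_pos: [0.597, 0.0393, 0.092]
ee_rot: [-0.001, 0.258, 0.966, -0.001]
wrist_force: [-11.3, -4.4, 5.9]
finger_gap: 0.0138
grip_force: 41.2
```

```bash
cat > dial2.py <<'E'
from h import *
def dial2(p,w,c=(.5983,.040)):
    p=p.astype(int); x,y,z=w[...,0],w[...,1],w[...,2]; c=np.array(c)
    rr=np.hypot(x-c[0],y-c[1])
    ring=(z>.05)&(z<.0615)&(rr<.075)
    r=(p[...,0]>120)&(p[...,1]<95)&(p[...,2]<95)&(z>.05)&(z<.063)&(rr<.07)
    wh=ring&(p.min(-1)>110)&(abs(p[...,0]-p[...,2])<60); q=w[wh][:,:2]
    A=np.c_[2*q,np.ones(len(q))]
    print("ring pts",len(q),"meanenc",cv2.minEnclosingCircle(q.astype(np.float32)))
    red=np.median(w[r],0);cn=np.array(cv2.minEnclosingCircle(q.astype(np.float32))[0])
    pt=(p.min(-1)>130)&(z>.075)&(z<.105)&(rr<.05);pw=w[pt][:,:2]
    f=np.linalg.svd(pw-pw.mean(0),full_matrices=False)[2][0]
    a=lambda v:np.degrees(np.arctan2(v[1],v[0]))
    print("red",r.sum(),red,"ang c",a(red[:2]-c),"ang ring",a(red[:2]-cn))
    if len(pw)>5: print("ptr",pt.sum(),pw.mean(0),"axis",a(f),"ang c",a(pw.mean(0)-c))
E
python3 - <<'E'
from dial2 import *
delta(None)
d=np.load("w2.npz");dial2(d["p"],d["w"])
E
```

```text
t 5.7 eef [0.597  0.0393 0.092 ] yang 60.07 M z [-0.0028 -0.0014 -1.    ] gap 0.0138 F [-11.317   -4.4053   5.8997] grip 41.22394859790802 j6 -1.178822602893949
ring pts 5858 meanenc ((0.5948435068130493, 0.047470659017562866), 0.06962854415178299)
red 118 [0.6426 0.014  0.0574] ang c -30.433116385103236 ang ring -35.047627734221805
ptr 213 [0.5994 0.0221] axis -88.67361208860162 ang c -86.45905724207759
```

>>> {"method": "apply_moves", "body": {"plan": [{"dx": 0,"dy": 0,"dz": 0,"turn": 0,"jaw": 0},{"dx": 0,"dy": 0,"dz": 0,"turn": 0,"jaw": 0.6},{"dx": 0,"dy": 0,"dz": 0,"turn": 0,"jaw": 0.6},{"dx": 0,"dy": 0,"dz": 0,"turn": 0,"jaw": 0.6},{"dx": 0,"dy": 0,"dz": -0.03,"turn": 0,"jaw": 1},{"dx": 0,"dy": 0,"dz": -0.04,"turn": 0,"jaw": 1},{"dx": 0,"dy": 0,"dz": -0.04,"turn": 0,"jaw": 1},{"dx": 0,"dy": 0,"dz": -0.04,"turn": 0,"jaw": 1},{"dx": 0,"dy": 0,"dz": 0,"turn": 0,"jaw": 1}]}}

```text
clock: 6.45
eef_pos: [0.6033, 0.0398, 0.2513]
ee_rot: [0.009, 0.261, 0.965, 0.001]
wrist_force: [1.7, -0.5, 1.3]
finger_gap: 0.0857
grip_force: 0.0
```

```bash
python3 - <<'E'
from dial2 import *
delta(None)
p,d=shot("wrist","w3.png");w=cloud("wrist",d);np.savez("w3.npz",p=p,w=w)
dial2(p,w)
i=cv2.imread("pics/w3.png");i=i[90:290,180:380];cv2.imwrite("pics/w3c.png",cv2.resize(i,(600,600),interpolation=cv2.INTER_CUBIC))
for k,z in dict(dial_grip=.078,dial_tip=.094,index=.058).items():
    print(k,[(round(q["score"],2),q["centre"],ray("wrist",q["centre"],z)[:2]) for q in arm.pinpoint("wrist",k)[:2]])
E
```

```text
t 6.45 eef [0.6033 0.0398 0.2513] yang 59.75 M z [ 0.0172 -0.0021 -0.9999] gap 0.0857 F [ 1.7012 -0.477   1.2686] grip 0.0 j6 -1.1731647026955634
ring pts 4566 meanenc ((0.5963742136955261, 0.03820238634943962), 0.0579286627471447)
red 63 [0.6424 0.0132 0.0531] ang c -31.224028739373175 ang ring -28.449723669046254
ptr 212 [0.6107 0.0306] axis -30.80068093909693 ang c -37.06052951081445
dial_grip [(0.98, [274.6, 186.6], array([0.5952, 0.0426]))]
dial_tip [(0.74, [267.9, 224.9], array([0.6132, 0.0251]))]
index [(0.65, [272.3, 221.1], array([0.6206, 0.0237])), (0.61, [152.1, 340.4], array([ 0.6673, -0.1394]))]
```

View pics/w3c.png

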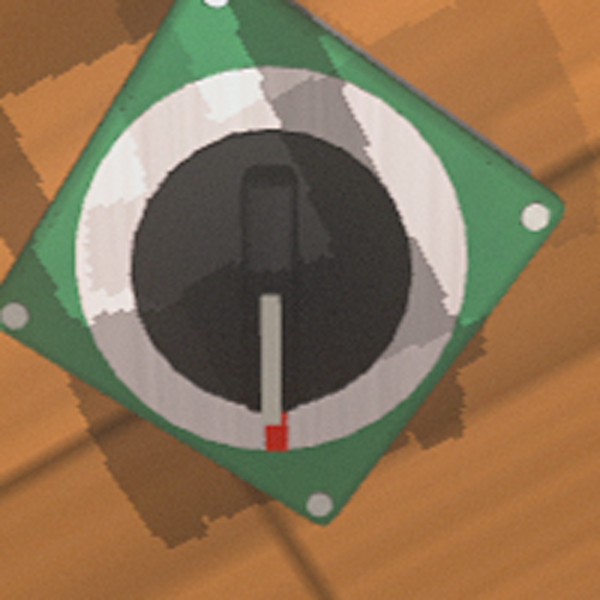

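The crop shows the white pointer ending at (272,424), and the red mark at (276,438) just beyond it, nearly aligned. I'll measure again with the arm still.

```bash
python3 - <<'E'
from dial2 import *
delta(None)
for i in range(2):
    p,d=shot("wrist");w=cloud("wrist",d);np.savez("w4.npz",p=p,w=w)
    dial2(p,w)
# pixel-based: ring ellipse fit + pointer line projected at ring plane
p=p.astype(int);x,y,z=w[...,0],w[...,1],w[...,2]
rr=np.hypot(x-.597,y-.04)
m=((z>.05)&(z<.12)&(rr<.066)&~((p[...,1]>p[...,0]+15))).astype(np.uint8)
cs,_=cv2.findContours(m,cv2.RETR_EXTERNAL,cv2.CHAIN_APPROX_NONE)
e=cv2.fitEllipse(max(cs,key=len));print("ellipse",e)
c=ray("wrist",e[0],.0565);print("ring centre",c)
r=(p[...,0]>120)&(p[...,1]<95)&(p[...,2]<95)&(rr<.07)&(z<.07)
v,u=np.nonzero(r);red=ray("wrist",(u.mean(),v.mean()),.0575)
pt=(p.min(-1)>120)&(rr<.048)&(z>.075);v,u=np.nonzero(pt)
P=np.array([ray("wrist",(a,b),.0945)[:2] for a,b in zip(u,v)])
f=np.linalg.svd(P-P.mean(0),full_matrices=False)[2][0]
a=lambda v:np.degrees(np.arctan2(v[1],v[0]))
print("red",red,a(red[:2]-c[:2]),"ptr",P.mean(0),a(P.mean(0)-c[:2]),"axis",a(f))
E
```

```text
t 6.65 eef [0.5978 0.0403 0.2397] yang 59.72 M z [-0.0006  0.0001 -1.    ] gap 0.085 F [ 0.6817  0.1404 -0.8276] grip 0.0 j6 -1.1730353034359207
ring pts 6327 meanenc ((0.5983443856239319, 0.039959102869033813), 0.07503431290388107)
red 70 [0.6444 0.013  0.0565] ang c -30.393052289844775 ang ring -30.379278247825557
ptr 223 [0.6122 0.0302] axis -30.65936998407182 ang c -35.177938695976145
ring pts 6376 meanenc ((0.5943292379379272, 0.048409756273031235), 0.06892723590135574)
red 64 [0.6448 0.0131 0.0569] ang c -30.085000967006412 ang ring -35.00859354874359
ptr 225 [0.6121 0.0304] axis -30.6102173700163 ang c -34.923738274970084
ellipse ((274.4312744140625, 188.6981658935547), (129.98646545410156, 133.12551879882812), 90.51041412353516)
ring centre [0.5954 0.04   0.0565]
red [0.6439 0.0128 0.0575] -29.381185538949026 ptr [0.6126 0.0303] -29.672738033408226 axis -30.738339226483387
```

The pointer stands within about 1° of the index, so the dial is done. Next, hover over the red pair.

>>> {"method": "apply_moves", "body": {"plan": [{"dx": -0.0031,"dy": -0.0344,"dz": -0.0113,"turn": 0,"jaw": 1},{"dx": -0.0031,"dy": -0.0344,"dz": -0.0113,"turn": 0,"jaw": 1},{"dx": -0.0031,"dy": -0.0344,"dz": -0.0113,"turn": 0,"jaw": 1},{"dx": -0.0031,"dy": -0.0344,"dz": -0.0113,"turn": 0,"jaw": 1},{"dx": -0.0031,"dy": -0.0344,"dz": -0.0113,"turn": 0,"jaw": 1},{"dx": -0.0031,"dy": -0.0344,"dz": -0.0113,"turn": 0,"jaw": 1},{"dx": -0.0031,"dy": -0.0344,"dz": -0.0113,"turn": 0,"jaw": 1},{"dx": -0.0031,"dy": -0.0344,"dz": -0.0113,"turn": 0,"jaw": 1}], "squeeze": 60}}

```text
clock: 7.42
eef_pos: [0.4795, -0.211, 0.3296]
ee_rot: [-0.001, 0.261, 0.965, 0.001]
wrist_force: [0.5, 0.2, -0.4]
finger_gap: 0.0855
grip_force: 0.0
```

>>> {"method": "apply_moves", "body": {"plan": [{"dx": 0,"dy": 0,"dz": 0,"turn": -6.7,"jaw": 1},{"dx": 0,"dy": 0,"dz": 0,"turn": -6.7,"jaw": 1},{"dx": 0,"dy": 0,"dz": 0,"turn": -6.7,"jaw": 1},{"dx": 0,"dy": 0,"dz": 0,"turn": -6.7,"jaw": 1},{"dx": 0,"dy": 0,"dz": 0,"turn": -6.7,"jaw": 1},{"dx": 0,"dy": 0,"dz": 0,"turn": 0,"jaw": 1},{"dx": 0,"dy": 0,"dz": 0,"turn": 0,"jaw": 1}]}}

```text
clock: 8.0
eef_pos: [0.4805, -0.2098, 0.3294]
ee_rot: [-0.001, -0.026, 1.0, 0.001]
wrist_force: [0.3, 0.7, -0.1]
finger_gap: 0.0854
grip_force: 0.0
```

```bash
cat > ear.py <<'E'
from h import *
def ear(name,c0,zoff=0,save=None):
    p,d=shot("wrist",save);w=cloud("wrist",d)
    x,y,z=w[...,0],w[...,1],w[...,2]
    m=(np.hypot(x-c0[0],y-c0[1])<.12)&(z>.155+zoff)&(z<.175+zoff)
    n,l,st,_=cv2.connectedComponentsWithStats(m.astype(np.uint8))
    k=1+st[1:,4].argmax();q=w[l==k]
    (c,s,a)=cv2.minAreaRect(q[:,:2].astype(np.float32))
    print(name,len(q),"rect",np.array(c),np.array(s),a,"mean",q.mean(0),"zmax",np.percentile(q[:,2],98))
    for k in("_crown",):
        for r in arm.pinpoint("wrist",name+k)[:2]: print(" ",k,r["score"],r["centre"],ray("wrist",r["centre"],.145+zoff))
E
python3 - <<'E'
from ear import *
ear("ear_red",(.481,-.21),0,"w5.png")
delta([.481,-.21,.17],93.2)
E
```

```text
ear_red 3466 rect [ 0.483  -0.2124] [0.0897 0.0304] 4.5741682052612305 mean [ 0.4792 -0.2126  0.164 ] zmax 0.17020816548154746
  _crown 0.87 [271.2, 192.9] [ 0.4842 -0.2136  0.145 ]
t 8.1 eef [ 0.4807 -0.2099  0.3299] yang 93.04 M z [-0.0012  0.0008 -1.    ] gap 0.0855 F [-0.2399  0.8816  0.5723] grip 0.0 j6 -2.2619789769392398
 shift tool [-0.0005 -0.0003  0.1599]
 turn -0.1615634419427323
```

View pics/w5.png

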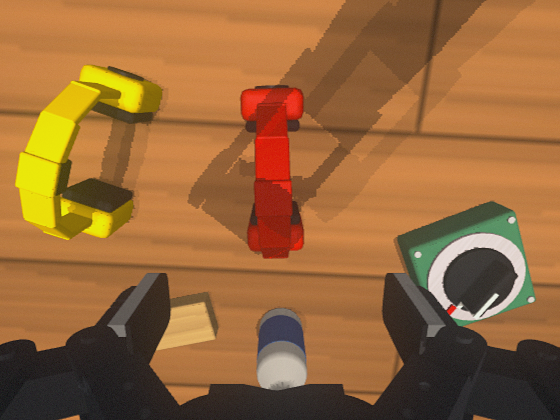

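The view shows the red crown at about (271,187), between the fingers' lines, with the yellow pair to its left. I'll grasp the red one.

>>> {"method": "apply_moves", "body": {"plan": [{"dx": -0.0022,"dy": -0.0027,"dz": 0.035,"turn": -1.3,"jaw": 1},{"dx": 0,"dy": 0,"dz": 0.035,"turn": 0,"jaw": 1},{"dx": 0,"dy": 0,"dz": 0.035,"turn": 0,"jaw": 1},{"dx": 0,"dy": 0,"dz": 0.03,"turn": 0,"jaw": 0.8},{"dx": 0,"dy": 0,"dz": 0.015,"turn": 0,"jaw": 0.7},{"dx": 0,"dy": 0,"dz": 0.01,"turn": 0,"jaw": 0.6},{"dx": 0,"dy": 0,"dz": 0,"turn": 0,"jaw": 0},{"dx": 0,"dy": 0,"dz": 0,"turn": 0,"jaw": 0},{"dx": 0,"dy": 0,"dz": 0,"turn": 0,"jaw": 0},{"dx": 0,"dy": 0,"dz": 0,"turn": 0,"jaw": 0}], "squeeze": 60}}

```text
clock: 8.93
eef_pos: [0.4839, -0.213, 0.172]
ee_rot: [0.001, -0.039, 0.999, -0.001]
wrist_force: [-0.2, 0.1, -2.5]
finger_gap: 0.0283
grip_force: 62.1
```

```bash
python3 - <<'E'
from h import *
delta([.483,-.2125,.17],94.3)
E
```

```text
t 8.93 eef [ 0.4839 -0.213   0.172 ] yang 94.5 M z [ 0.0018 -0.0013 -1.    ] gap 0.0283 F [-0.2331  0.0938 -2.4905] grip 62.07165241241455 j6 -2.288747658936992
 shift tool [0.0008 0.0006 0.002 ]
 turn 0.19651765860746195
```

>>> {"method": "apply_moves", "body": {"plan": [{"dx": 0,"dy": 0,"dz": -0.015,"turn": 0,"jaw": 0},{"dx": 0,"dy": 0,"dz": -0.03,"turn": 0,"jaw": 0},{"dx": 0,"dy": 0,"dz": -0.03,"turn": 6.9,"jaw": 0},{"dx": 0,"dy": 0,"dz": -0.03,"turn": 6.9,"jaw": 0},{"dx": 0,"dy": 0,"dz": -0.03,"turn": 6.9,"jaw": 0},{"dx": 0,"dy": 0,"dz": -0.03,"turn": 6.9,"jaw": 0},{"dx": 0,"dy": 0,"dz": -0.03,"turn": 6.9,"jaw": 0},{"dx": 0,"dy": 0,"dz": -0.03,"turn": 6.9,"jaw": 0},{"dx": 0,"dy": 0,"dz": -0.02,"turn": 6.9,"jaw": 0},{"dx": 0,"dy": 0,"dz": 0,"turn": 6.9,"jaw": 0}]}}

```text
clock: 9.77
eef_pos: [0.4844, -0.2134, 0.4228]
ee_rot: [0.005, 0.431, 0.902, -0.001]
wrist_force: [0.2, 0.3, -2.9]
finger_gap: 0.0282
grip_force: 62.2
```

```bash
python3 - <<'E'
from h import *
delta([.409,.222,.41],39.3)
# refine rail with the scene/top clouds: bar axis via points of bar top in top cloud
w=np.load("top_w.npy");x,y,z=w[...,0],w[...,1],w[...,2]
u=np.array([np.cos(np.radians(39.3)),np.sin(np.radians(39.3))])
s=(x-.475)*u[0]+(y-.276)*u[1];t=-(x-.475)*u[1]+(y-.276)*u[0]
for a,b in((-.15,-.02),(.02,.15)):
    m=(s>a)&(s<b)&(abs(t)<.03)&(z>.155)&(z<.19);print(m.sum(),"t mid",t[m].mean(),np.ptp(t[m]),"z",np.percentile(z[m],[50,90]))
w=np.load("scene_w.npy");x,y,z=w[...,0],w[...,1],w[...,2]
s=(x-.475)*u[0]+(y-.276)*u[1];t=-(x-.475)*u[1]+(y-.276)*u[0]
for a,b in((-.15,-.02),(.02,.15)):
    m=(s>a)&(s<b)&(abs(t)<.03)&(z>.155)&(z<.19);print("scene",m.sum(),"t mid",t[m].mean(),(t[m].min()+t[m].max())/2,np.ptp(t[m]),"z",np.percentile(z[m],[50,90]))
for c,n in(((.338,.165),"capr"),((.616,.392),"capy")):
    m=(np.hypot(x-c[0],y-c[1])<.04)&(z>.192)&(z<.21);print(n,cv2.minEnclosingCircle(np.c_[x[m],y[m]].astype(np.float32)),z[m].mean())
E
```

```text
t 9.77 eef [ 0.4844 -0.2134  0.4228] yang 38.96 M z [ 0.0089 -0.0066 -0.9999] gap 0.0282 F [ 0.2436  0.2628 -2.9433] grip 62.218884229660034 j6 -1.319433161764737
 shift tool [0.3861 0.2151 0.0092]
 turn -0.3364473028821635
331 t mid 0.0004267059373654456 0.02026696897226294 z [0.1728 0.176 ]
316 t mid 0.0004608212514448451 0.020217923994723587 z [0.1727 0.1759]
scene 450 t mid -0.0003161057759753923 0.00040885018054935204 0.019993576580265647 z [0.1726 0.1755]
scene 558 t mid -0.0008312114037036248 0.0001290564901106333 0.02009082513878312 z [0.1726 0.1754]
capr ((0.340454638004303, 0.16710954904556274), 0.019935965538024902) 0.19768444444807892
capy ((0.6181645393371582, 0.3935709595680237), 0.018087072297930717) 0.19789080371188716
```

>>> {"method": "apply_moves", "body": {"plan": [{"dx": 0.015,"dy": 0.008,"dz": 0,"turn": 0,"jaw": 0},{"dx": 0.03,"dy": 0.017,"dz": 0,"turn": 0,"jaw": 0},{"dx": 0.03,"dy": 0.017,"dz": 0,"turn": 0,"jaw": 0},{"dx": 0.03,"dy": 0.017,"dz": 0,"turn": 0,"jaw": 0},{"dx": 0.03,"dy": 0.017,"dz": 0,"turn": 0,"jaw": 0},{"dx": 0.03,"dy": 0.017,"dz": 0,"turn": 0,"jaw": 0},{"dx": 0.03,"dy": 0.017,"dz": 0,"turn": 0,"jaw": 0},{"dx": 0.03,"dy": 0.017,"dz": 0,"turn": 0,"jaw": 0},{"dx": 0.03,"dy": 0.017,"dz": 0,"turn": 0,"jaw": 0},{"dx": 0.03,"dy": 0.017,"dz": 0,"turn": 0,"jaw": 0}]}}

```text
clock: 10.6
eef_pos: [0.4259, 0.1118, 0.4161]
ee_rot: [0.0, 0.427, 0.904, 0.0]
wrist_force: [0.2, -0.4, -3.3]
finger_gap: 0.0286
grip_force: 62.2
```

>>> {"method": "apply_moves", "body": {"plan": [{"dx": 0.03,"dy": 0.017,"dz": 0,"turn": 0,"jaw": 0},{"dx": 0.03,"dy": 0.017,"dz": 0,"turn": 0,"jaw": 0},{"dx": 0.025,"dy": 0.014,"dz": 0,"turn": 0,"jaw": 0},{"dx": 0.015,"dy": 0.008,"dz": 0,"turn": 0,"jaw": 0},{"dx": 0,"dy": 0,"dz": 0,"turn": 0,"jaw": 0},{"dx": 0,"dy": 0,"dz": 0,"turn": 0,"jaw": 0}]}}

```text
clock: 11.1
eef_pos: [0.4062, 0.2236, 0.4158]
ee_rot: [0.0, 0.426, 0.905, -0.0]
wrist_force: [0.5, -0.8, -3.3]
finger_gap: 0.0283
grip_force: 62.2
```

```bash
python3 - <<'E'
from h import *
p,d=shot("scene","s6.png")
delta([.410,.223,.41],39.3)
p,d=shot("top");w=cloud("top",d);x,y,z=w[...,0],w[...,1],w[...,2]
w2=cloud("scene",arm.capture("scene")[1]);pp=p.astype(int)
E
```

```text
t 11.15 eef [0.4066 0.2228 0.4158] yang 39.42 M z [ 0.0002 -0.0004 -1.    ] gap 0.0287 F [ 0.1374 -1.1699 -2.5819] grip 62.16408848762512 j6 -0.4434415376617323
 shift tool [-0.002   0.0027  0.0058]
 turn 0.12475968150718586
```

View pics/s6.png

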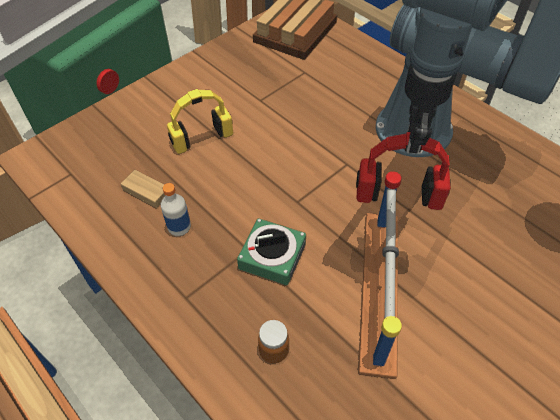

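The scene shows the red pair held level, cups at (370,183) and (437,188), straddling the bar line above the red half. I'll lower it.

>>> {"method": "apply_moves", "body": {"plan": [{"dx": -0.002,"dy": 0.0025,"dz": 0.02,"turn": 0,"jaw": 0},{"dx": 0,"dy": 0,"dz": 0.03,"turn": 0,"jaw": 0},{"dx": 0,"dy": 0,"dz": 0.03,"turn": 0,"jaw": 0},{"dx": 0,"dy": 0,"dz": 0.03,"turn": 0,"jaw": 0},{"dx": 0,"dy": 0,"dz": 0.03,"turn": 0,"jaw": 0},{"dx": 0,"dy": 0,"dz": 0.03,"turn": 0,"jaw": 0},{"dx": 0,"dy": 0,"dz": 0.02,"turn": 0,"jaw": 0},{"dx": 0,"dy": 0,"dz": 0.015,"turn": 0,"jaw": 0},{"dx": 0,"dy": 0,"dz": 0,"turn": 0,"jaw": 0},{"dx": 0,"dy": 0,"dz": 0,"turn": 0,"jaw": 0}]}}

```text
clock: 12.08
eef_pos: [0.4103, 0.2219, 0.2104]
ee_rot: [-0.001, 0.429, 0.903, -0.001]
wrist_force: [-0.2, -0.1, -1.7]
finger_gap: 0.0283
grip_force: 62.2
```

>>> {"method": "apply_moves", "body": {"plan": [{"dx": 0,"dy": 0,"dz": 0.003,"turn": 0,"jaw": 0},{"dx": 0,"dy": 0,"dz": 0.002,"turn": 0,"jaw": 0},{"dx": 0,"dy": 0,"dz": 0,"turn": 0,"jaw": 0}]}}

```text
clock: 12.33
eef_pos: [0.4109, 0.2227, 0.2065]
ee_rot: [0.001, 0.428, 0.904, 0.001]
wrist_force: [-0.6, 0.6, -1.7]
finger_gap: 0.0286
grip_force: 62.1
```

>>> {"method": "apply_moves", "body": {"plan": [{"dx": 0,"dy": 0,"dz": 0.002,"turn": 0,"jaw": 0},{"dx": 0,"dy": 0,"dz": 0.001,"turn": 0,"jaw": 0},{"dx": 0,"dy": 0,"dz": 0,"turn": 0,"jaw": 0}]}}

```text
clock: 12.58
eef_pos: [0.4103, 0.2228, 0.2027]
ee_rot: [0.0, 0.428, 0.904, 0.0]
wrist_force: [0.2, -0.9, -2.9]
finger_gap: 0.0284
grip_force: 62.2
```

>>> {"method": "apply_moves", "body": {"plan": [{"dx": 0,"dy": 0,"dz": 0.001,"turn": 0,"jaw": 0},{"dx": 0,"dy": 0,"dz": 0,"turn": 0,"jaw": 0}]}}

```text
clock: 12.75
eef_pos: [0.4103, 0.2228, 0.2016]
ee_rot: [-0.0, 0.428, 0.904, -0.0]
wrist_force: [0.4, -0.8, -2.9]
finger_gap: 0.0285
grip_force: 62.2
```

>>> {"method": "apply_moves", "body": {"plan": [{"dx": 0,"dy": 0,"dz": 0.001,"turn": 0,"jaw": 0},{"dx": 0,"dy": 0,"dz": 0,"turn": 0,"jaw": 0}]}}

```text
clock: 12.92
eef_pos: [0.4104, 0.2229, 0.2008]
ee_rot: [0.0, 0.428, 0.904, 0.0]
wrist_force: [0.0, 0.4, -1.4]
finger_gap: 0.0288
grip_force: 62.4
```

>>> {"method": "apply_moves", "body": {"plan": [{"dx": 0,"dy": 0,"dz": 0.001,"turn": 0,"jaw": 0},{"dx": 0,"dy": 0,"dz": 0,"turn": 0,"jaw": 0}]}}

```text
clock: 13.08
eef_pos: [0.4105, 0.2229, 0.2007]
ee_rot: [0.0, 0.428, 0.904, 0.0]
wrist_force: [-3.1, -1.3, 6.4]
finger_gap: 0.0283
grip_force: 63.4
```

>>> {"method": "apply_moves", "body": {"plan": [{"dx": 0,"dy": 0,"dz": -0.001,"turn": 0,"jaw": 0},{"dx": 0,"dy": 0,"dz": 0,"turn": 0,"jaw": 0.5},{"dx": 0,"dy": 0,"dz": 0,"turn": 0,"jaw": 0.6},{"dx": 0,"dy": 0,"dz": 0,"turn": 0,"jaw": 0.7},{"dx": 0,"dy": 0,"dz": 0,"turn": 0,"jaw": 0.7},{"dx": 0,"dy": 0,"dz": -0.01,"turn": 0,"jaw": 0.7},{"dx": 0,"dy": 0,"dz": -0.02,"turn": 0,"jaw": 0.7},{"dx": 0,"dy": 0,"dz": -0.035,"turn": 0,"jaw": 0.8},{"dx": 0,"dy": 0,"dz": -0.035,"turn": 0,"jaw": 1},{"dx": 0,"dy": 0,"dz": -0.035,"turn": 0,"jaw": 1}]}}

```text
clock: 13.92
eef_pos: [0.41, 0.2227, 0.3379]
ee_rot: [-0.0, 0.428, 0.904, -0.0]
wrist_force: [0.7, 0.3, -0.8]
finger_gap: 0.0852
grip_force: 0.0
```

```bash
python3 - <<'E'
from ear import *
p,d=shot("scene","s7.png");cv2.imwrite("pics/s7c.png",cv2.resize(p[100:400,300:500,::-1],(400,600)))
ear("ear_red",(.41,.223),.03)
delta([.472,-.397,.33],71.9)
E
```

```text
ear_red 3218 rect [0.4107 0.2234] [0.0303 0.0742] 39.1222038269043 mean [0.4092 0.2252 0.1923] zmax 0.19720899508039272
  _crown 0.96 [269.4, 189.5] [0.4067 0.224  0.175 ]
t 14.07 eef [0.4119 0.2232 0.3398] yang 39.32 M z [ 0.0074  0.0018 -1.    ] gap 0.0854 F [ 0.0351  0.5231 -0.5231] grip 0.0 j6 -0.4437815835787842
 shift tool [-0.5179 -0.3466  0.0092]
 turn -32.580899348629515
```

View pics/s7c.png

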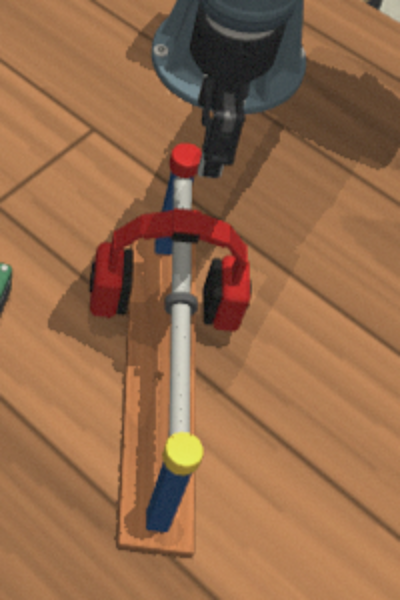

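The red pair hangs level and straddles the bar at (182,225), between the red cap and the collar. Now to the yellow pair.

>>> {"method": "apply_moves", "body": {"plan": [{"dx": -0.0305,"dy": -0.0204,"dz": 0,"turn": 0,"jaw": 1},{"dx": -0.0305,"dy": -0.0204,"dz": 0,"turn": 0,"jaw": 1},{"dx": -0.0305,"dy": -0.0204,"dz": 0,"turn": 0,"jaw": 1},{"dx": -0.0305,"dy": -0.0204,"dz": 0,"turn": 0,"jaw": 1},{"dx": -0.0305,"dy": -0.0204,"dz": 0,"turn": 0,"jaw": 1},{"dx": -0.0305,"dy": -0.0204,"dz": 0,"turn": 0,"jaw": 1},{"dx": -0.0305,"dy": -0.0204,"dz": 0,"turn": 0,"jaw": 1},{"dx": -0.0305,"dy": -0.0204,"dz": 0,"turn": 0,"jaw": 1},{"dx": -0.0305,"dy": -0.0204,"dz": 0,"turn": 0,"jaw": 1},{"dx": -0.0305,"dy": -0.0204,"dz": 0,"turn": 0,"jaw": 1}]}}

```text
clock: 14.9
eef_pos: [0.445, -0.144, 0.3347]
ee_rot: [-0.001, 0.428, 0.904, 0.0]
wrist_force: [0.7, -0.0, -0.4]
finger_gap: 0.0856
grip_force: 0.0
```

>>> {"method": "apply_moves", "body": {"plan": [{"dx": -0.0305,"dy": -0.0204,"dz": 0,"turn": 0,"jaw": 1},{"dx": -0.0305,"dy": -0.0204,"dz": 0,"turn": 0,"jaw": 1},{"dx": -0.0305,"dy": -0.0204,"dz": 0,"turn": 0,"jaw": 1},{"dx": -0.0305,"dy": -0.0204,"dz": 0,"turn": 0,"jaw": 1},{"dx": -0.0305,"dy": -0.0204,"dz": 0,"turn": 0,"jaw": 1},{"dx": -0.0305,"dy": -0.0204,"dz": 0,"turn": 0,"jaw": 1},{"dx": -0.0305,"dy": -0.0204,"dz": 0,"turn": 0,"jaw": 1}]}}

```text
clock: 15.48
eef_pos: [0.47, -0.3995, 0.3342]
ee_rot: [-0.001, 0.428, 0.904, 0.001]
wrist_force: [1.1, -0.6, 1.1]
finger_gap: 0.0855
grip_force: 0.0
```

>>> {"method": "apply_moves", "body": {"plan": [{"dx": 0,"dy": 0,"dz": 0,"turn": -6.5,"jaw": 1},{"dx": 0,"dy": 0,"dz": 0,"turn": -6.5,"jaw": 1},{"dx": 0,"dy": 0,"dz": 0,"turn": -6.5,"jaw": 1},{"dx": 0,"dy": 0,"dz": 0,"turn": -6.5,"jaw": 1},{"dx": 0,"dy": 0,"dz": 0,"turn": -6.5,"jaw": 1},{"dx": 0,"dy": 0,"dz": 0,"turn": 0,"jaw": 1},{"dx": 0,"dy": 0,"dz": 0,"turn": 0,"jaw": 1}]}}

```text
clock: 16.07
eef_pos: [0.4702, -0.3978, 0.3346]
ee_rot: [-0.001, 0.16, 0.987, 0.001]
wrist_force: [0.4, -1.1, 0.5]
finger_gap: 0.0855
grip_force: 0.0
```

```bash
python3 - <<'E'
from ear import *
ear("ear_yellow",(.472,-.397),0,"w8.png")
delta([.472,-.397,.172],71.9)
E
```

```text
ear_yellow 3368 rect [ 0.4734 -0.3996] [0.0304 0.0906] 72.27135467529297 mean [ 0.4699 -0.3985  0.1639] zmax 0.17017142763384902
  _crown 0.93 [275.4, 196.3] [ 0.4777 -0.4004  0.145 ]
t 16.17 eef [ 0.4704 -0.3979  0.3351] yang 71.64 M z [-0.0007  0.0008 -1.    ] gap 0.085 F [ 0.5587 -0.1141  0.2732] grip 0.0 j6 -2.1447824172044507
 shift tool [-0.0014  0.0012  0.1631]
 turn -0.26192175347324564
```

>>> {"method": "apply_moves", "body": {"plan": [{"dx": -0.004,"dy": 0,"dz": 0.035,"turn": -0.6,"jaw": 1},{"dx": 0,"dy": 0,"dz": 0.035,"turn": 0,"jaw": 1},{"dx": 0,"dy": 0,"dz": 0.035,"turn": 0,"jaw": 1},{"dx": 0,"dy": 0,"dz": 0.033,"turn": 0,"jaw": 0.8},{"dx": 0,"dy": 0,"dz": 0.016,"turn": 0,"jaw": 0.7},{"dx": 0,"dy": 0,"dz": 0.01,"turn": 0,"jaw": 0.6},{"dx": 0,"dy": 0,"dz": 0,"turn": 0,"jaw": 0},{"dx": 0,"dy": 0,"dz": 0,"turn": 0,"jaw": 0},{"dx": 0,"dy": 0,"dz": 0,"turn": 0,"jaw": 0},{"dx": 0,"dy": 0,"dz": 0,"turn": 0,"jaw": 0}], "squeeze": 60}}

```text
clock: 17.0
eef_pos: [0.475, -0.4, 0.1734]
ee_rot: [0.001, 0.153, 0.988, -0.001]
wrist_force: [-0.4, -0.1, -2.8]
finger_gap: 0.0284
grip_force: 61.8
```

```bash
python3 - <<'E'
from h import *
delta([.474,-.3995,.172],39.3)
E
```

```text
t 17.0 eef [ 0.475  -0.4     0.1734] yang 72.39 M z [ 0.0017 -0.0021 -1.    ] gap 0.0284 F [-0.422  -0.0643 -2.8289] grip 61.849379539489746 j6 -2.1543573297756704
 shift tool [0.0011 0.0002 0.0014]
 turn 33.094363403111245
```

>>> {"method": "apply_moves", "body": {"plan": [{"dx": 0,"dy": 0,"dz": -0.015,"turn": 0,"jaw": 0},{"dx": 0,"dy": 0,"dz": -0.03,"turn": 0,"jaw": 0},{"dx": 0,"dy": 0,"dz": -0.03,"turn": 0,"jaw": 0},{"dx": 0,"dy": 0,"dz": -0.03,"turn": 6.6,"jaw": 0},{"dx": 0,"dy": 0,"dz": -0.03,"turn": 6.6,"jaw": 0},{"dx": 0,"dy": 0,"dz": -0.03,"turn": 6.6,"jaw": 0},{"dx": 0,"dy": 0,"dz": -0.03,"turn": 6.6,"jaw": 0},{"dx": 0,"dy": 0,"dz": -0.03,"turn": 6.6,"jaw": 0},{"dx": 0,"dy": 0,"dz": -0.02,"turn": 0,"jaw": 0},{"dx": 0,"dy": 0,"dz": 0,"turn": 0,"jaw": 0}]}}

```text
clock: 17.83
eef_pos: [0.4753, -0.4004, 0.4242]
ee_rot: [0.005, 0.427, 0.904, -0.003]
wrist_force: [1.5, -0.9, -0.5]
finger_gap: 0.0288
grip_force: 61.9
```

```bash
python3 - <<'E'
from h import *
delta([.542,.331,.418],39.3)
E
```

```text
t 17.83 eef [ 0.4753 -0.4004  0.4242] yang 39.41 M z [ 0.0074 -0.0092 -0.9999] gap 0.0288 F [ 1.4832 -0.8808 -0.5383] grip 61.90240144729614 j6 -1.578539982304081
 shift tool [0.5228 0.5158 0.    ]
 turn 0.1075953593958161
```

>>> {"method": "apply_moves", "body": {"plan": [{"dx": 0.014,"dy": 0.013,"dz": 0,"turn": 0,"jaw": 0},{"dx": 0.0275,"dy": 0.0272,"dz": 0,"turn": 0,"jaw": 0},{"dx": 0.0275,"dy": 0.0272,"dz": 0,"turn": 0,"jaw": 0},{"dx": 0.0275,"dy": 0.0272,"dz": 0,"turn": 0,"jaw": 0},{"dx": 0.0275,"dy": 0.0272,"dz": 0,"turn": 0,"jaw": 0},{"dx": 0.0275,"dy": 0.0272,"dz": 0,"turn": 0,"jaw": 0},{"dx": 0.0275,"dy": 0.0272,"dz": 0,"turn": 0,"jaw": 0},{"dx": 0.0275,"dy": 0.0272,"dz": 0,"turn": 0,"jaw": 0},{"dx": 0.0275,"dy": 0.0272,"dz": 0,"turn": 0,"jaw": 0},{"dx": 0.0275,"dy": 0.0272,"dz": 0,"turn": 0,"jaw": 0}]}}

```text
clock: 18.67
eef_pos: [0.5068, -0.0316, 0.4156]
ee_rot: [-0.0, 0.427, 0.904, -0.0]
wrist_force: [1.5, -0.2, -2.6]
finger_gap: 0.0284
grip_force: 61.9
```

>>> {"method": "apply_moves", "body": {"plan": [{"dx": 0.0275,"dy": 0.0272,"dz": 0,"turn": 0,"jaw": 0},{"dx": 0.0275,"dy": 0.0272,"dz": 0,"turn": 0,"jaw": 0},{"dx": 0.0275,"dy": 0.0272,"dz": 0,"turn": 0,"jaw": 0},{"dx": 0.0275,"dy": 0.0272,"dz": 0,"turn": 0,"jaw": 0},{"dx": 0.0275,"dy": 0.0272,"dz": 0,"turn": 0,"jaw": 0},{"dx": 0.0275,"dy": 0.0272,"dz": 0,"turn": 0,"jaw": 0},{"dx": 0.0275,"dy": 0.0272,"dz": 0,"turn": 0,"jaw": 0},{"dx": 0.0275,"dy": 0.0272,"dz": 0,"turn": 0,"jaw": 0},{"dx": 0.0275,"dy": 0.0272,"dz": 0,"turn": 0,"jaw": 0},{"dx": 0.014,"dy": 0.013,"dz": 0,"turn": 0,"jaw": 0}]}}

```text
clock: 19.5
eef_pos: [0.5396, 0.3362, 0.4147]
ee_rot: [-0.001, 0.426, 0.905, 0.0]
wrist_force: [-0.1, -0.4, -2.9]
finger_gap: 0.0282
grip_force: 61.8
```

>>> {"method": "apply_moves", "body": {"plan": [{"dx": 0,"dy": 0,"dz": 0,"turn": 0,"jaw": 0},{"dx": 0,"dy": 0,"dz": 0,"turn": 0,"jaw": 0},{"dx": 0,"dy": 0,"dz": 0,"turn": 0,"jaw": 0}]}}

```text
clock: 19.75
eef_pos: [0.5403, 0.3315, 0.4156]
ee_rot: [-0.0, 0.427, 0.904, -0.001]
wrist_force: [-0.4, -0.1, -1.4]
finger_gap: 0.0284
grip_force: 61.9
```

```bash
python3 - <<'E'
from h import *
delta([.542,.331,.418],39.3)
p,d=shot("scene","s9.png")
E
```

```text
t 19.75 eef [0.5403 0.3315 0.4156] yang 39.43 M z [-0.0013 -0.0011 -1.    ] gap 0.0284 F [-0.4003 -0.1087 -1.4412] grip 61.85243368148804 j6 -0.3246225179183449
 shift tool [-0.0014  0.001  -0.0024]
 turn 0.13147265751464943
```

View pics/s9.png

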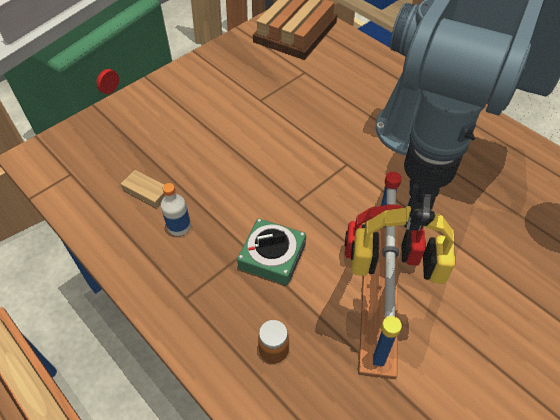

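The yellow pair is held level above the yellow half, cups at (366,247) and (438,255). Lowering.

>>> {"method": "apply_moves", "body": {"plan": [{"dx": -0.001,"dy": 0.001,"dz": 0.02,"turn": 0,"jaw": 0},{"dx": 0,"dy": 0,"dz": 0.03,"turn": 0,"jaw": 0},{"dx": 0,"dy": 0,"dz": 0.03,"turn": 0,"jaw": 0},{"dx": 0,"dy": 0,"dz": 0.03,"turn": 0,"jaw": 0},{"dx": 0,"dy": 0,"dz": 0.03,"turn": 0,"jaw": 0},{"dx": 0,"dy": 0,"dz": 0.03,"turn": 0,"jaw": 0},{"dx": 0,"dy": 0,"dz": 0.02,"turn": 0,"jaw": 0},{"dx": 0,"dy": 0,"dz": 0.015,"turn": 0,"jaw": 0},{"dx": 0,"dy": 0,"dz": 0,"turn": 0,"jaw": 0},{"dx": 0,"dy": 0,"dz": 0,"turn": 0,"jaw": 0}]}}

```text
clock: 20.63
eef_pos: [0.5419, 0.3306, 0.2113]
ee_rot: [-0.001, 0.428, 0.904, -0.001]
wrist_force: [-0.6, 0.2, -2.5]
finger_gap: 0.0284
grip_force: 61.8
```

>>> {"method": "apply_moves", "body": {"plan": [{"dx": 0,"dy": 0,"dz": 0.003,"turn": 0,"jaw": 0},{"dx": 0,"dy": 0,"dz": 0.002,"turn": 0,"jaw": 0},{"dx": 0,"dy": 0,"dz": 0,"turn": 0,"jaw": 0},{"dx": 0,"dy": 0,"dz": 0,"turn": 0,"jaw": 0}]}}

```text
clock: 20.97
eef_pos: [0.5424, 0.332, 0.2076]
ee_rot: [0.0, 0.427, 0.904, 0.0]
wrist_force: [-0.1, -0.0, -2.5]
finger_gap: 0.0283
grip_force: 61.8
```

>>> {"method": "apply_moves", "body": {"plan": [{"dx": 0,"dy": 0,"dz": 0.002,"turn": 0,"jaw": 0},{"dx": 0,"dy": 0,"dz": 0.002,"turn": 0,"jaw": 0},{"dx": 0,"dy": 0,"dz": 0,"turn": 0,"jaw": 0},{"dx": 0,"dy": 0,"dz": 0,"turn": 0,"jaw": 0}]}}

```text
clock: 21.3
eef_pos: [0.5418, 0.332, 0.2024]
ee_rot: [-0.0, 0.427, 0.904, -0.0]
wrist_force: [0.7, 1.2, -2.0]
finger_gap: 0.0287
grip_force: 61.8
```

>>> {"method": "apply_moves", "body": {"plan": [{"dx": 0,"dy": 0,"dz": 0.001,"turn": 0,"jaw": 0},{"dx": 0,"dy": 0,"dz": 0,"turn": 0,"jaw": 0}]}}

```text
clock: 21.47
eef_pos: [0.5421, 0.332, 0.202]
ee_rot: [0.0, 0.427, 0.904, 0.0]
wrist_force: [-0.8, -0.6, -0.9]
finger_gap: 0.0285
grip_force: 62.1
```

>>> {"method": "apply_moves", "body": {"plan": [{"dx": 0,"dy": 0,"dz": 0.001,"turn": 0,"jaw": 0},{"dx": 0,"dy": 0,"dz": 0,"turn": 0,"jaw": 0}]}}

```text
clock: 21.63
eef_pos: [0.5422, 0.3321, 0.202]
ee_rot: [0.0, 0.427, 0.904, 0.0]
wrist_force: [-3.2, -1.7, 5.6]
finger_gap: 0.0281
grip_force: 62.8
```

Contact, so release and rise.

>>> {"method": "apply_moves", "body": {"plan": [{"dx": 0,"dy": 0,"dz": -0.001,"turn": 0,"jaw": 0},{"dx": 0,"dy": 0,"dz": 0,"turn": 0,"jaw": 0.5},{"dx": 0,"dy": 0,"dz": 0,"turn": 0,"jaw": 0.6},{"dx": 0,"dy": 0,"dz": 0,"turn": 0,"jaw": 0.7},{"dx": 0,"dy": 0,"dz": 0,"turn": 0,"jaw": 0.7},{"dx": 0,"dy": 0,"dz": -0.01,"turn": 0,"jaw": 0.7},{"dx": 0,"dy": 0,"dz": -0.02,"turn": 0,"jaw": 0.7},{"dx": 0,"dy": 0,"dz": -0.035,"turn": 0,"jaw": 0.8},{"dx": 0,"dy": 0,"dz": -0.035,"turn": 0,"jaw": 1},{"dx": 0,"dy": 0,"dz": -0.035,"turn": 0,"jaw": 1}]}}

```text
clock: 22.47
eef_pos: [0.5417, 0.3319, 0.3388]
ee_rot: [-0.0, 0.427, 0.904, -0.0]
wrist_force: [-0.2, 0.3, -0.2]
finger_gap: 0.0849
grip_force: 0.0
```

>>> {"method": "apply_moves", "body": {"plan": [{"dx": 0,"dy": 0,"dz": -0.03,"turn": 0,"jaw": 1},{"dx": 0,"dy": 0,"dz": -0.03,"turn": 0,"jaw": 1},{"dx": 0,"dy": 0,"dz": 0,"turn": 0,"jaw": 1},{"dx": 0,"dy": 0,"dz": 0,"turn": 0,"jaw": 1},{"dx": 0,"dy": 0,"dz": 0,"turn": 0,"jaw": 1},{"dx": 0,"dy": 0,"dz": 0,"turn": 0,"jaw": 1},{"dx": 0,"dy": 0,"dz": 0,"turn": 0,"jaw": 1},{"dx": 0,"dy": 0,"dz": 0,"turn": 0,"jaw": 1},{"dx": 0,"dy": 0,"dz": 0,"turn": 0,"jaw": 1},{"dx": 0,"dy": 0,"dz": 0,"turn": 0,"jaw": 1}]}}

```text
clock: 23.3
eef_pos: [0.5419, 0.3319, 0.3961]
ee_rot: [-0.0, 0.427, 0.904, -0.0]
wrist_force: [-0.8, -0.1, 0.2]
finger_gap: 0.0853
grip_force: 0.0
```

```bash
python3 - <<'E'
from ear import *
p,d=shot("scene");cv2.imwrite("pics/s10c.png",cv2.resize(p[150:400,220:480,::-1],(624,600)))
ear("ear_yellow",(.542,.332),.03)
ear("ear_red",(.41,.223),.03)
E
```

```text
ear_yellow 2805 rect [0.5419 0.3322] [0.0297 0.0905] 40.17754364013672 mean [0.5405 0.3343 0.1938] zmax 0.20012408731386042
  _crown 0.55 [276.2, 179.6] [0.5422 0.3329 0.175 ]
ear_red 3133 rect [0.412 0.222] [0.0311 0.0917] 39.42941665649414 mean [0.4107 0.2264 0.1934] zmax 0.20009137041206798
  _crown 0.71 [99.5, 181.8] [0.4125 0.2232 0.175 ]
```

View pics/s10c.png

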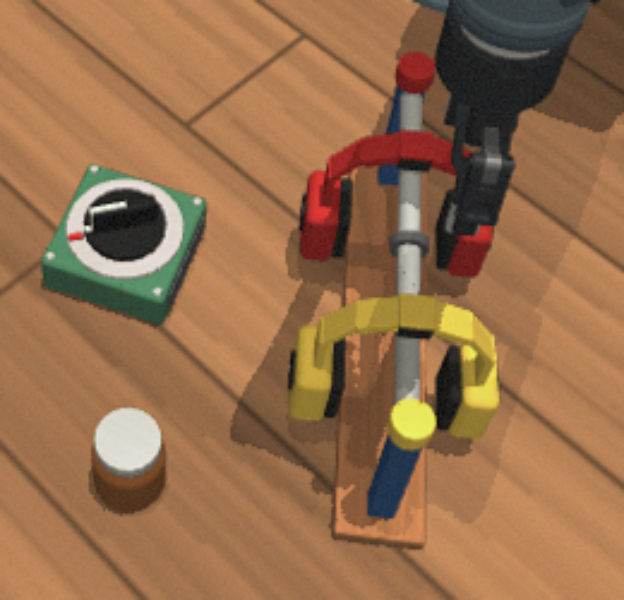

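Both pairs straddle the bar on their own halves, red at (410,150) and yellow at (415,315), and the dial pointer still stands at the red mark near (75,237). The arm is clear of everything.

```bash
python3 -c "
from plant import arm
print(arm.sign_off())"
```

```text
the job is handed in; nothing more can be done
None
```

I turned the dial back to within about 1° of the red index mark, then hung both pairs of ear defenders straddling the bar on their own-coloured halves, and handed the job in at about 23.5 s; the hand-in gave no verdict.

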